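# Open a drawer with a concealed push release

### The job

The smoke-grey drawer unit has no handle: its drawer is let go by a release pad sunk in the dark strip along the front of its top. Find the pad with a fingertip or by eye and press it so that the drawer springs out a little, then hook a fingertip behind the drawer's front and draw the drawer fully open. Use touch only: pinch or lift nothing, and leave everything on the unit and on the shelf where it is.

Things in the scene. Friction and masses are not known exactly. Their poses are not given: they have to be found in the camera images.
- unit: smoke-grey plastic drawer unit screwed to the shelf, 220 mm deep (x), 300 mm wide (y), 120 mm high (z). Origin at the centre of its underside; x points from its front (the side of the drawer) to its back, z up. The nut and the socket stand on its top at x = +25 to +85 mm
- strip_mid (a point): middle of the dark flat strip along the front of the unit's top, on its surface, 119.5 mm up (the top around is 0.5 mm higher); axes as the unit's. The strip is rigid, 60 mm in x, 136 mm in y. The release pad is a lighter grey rectangle in it, 39 mm (x) by 47 mm (y), sunk 2 mm in a well 1 mm larger; its centre is at x = 0 and at an unreported y between -40 and +40 mm, other on each unit
- release (a joint): travel of the release pad in m: 0 = at rest (2 mm below the strip), 0.006 = fully down; at about 0.0035 it lets the drawer go. A spring resists with 2.5 N at rest and about 6 N fully down, and brings the pad back when let go
- drawer (a joint): travel of the drawer in m, towards the unit's -x: 0 = shut, 0.05 to 0.06 = where the spring plunger leaves it after the release, 0.12 = fully open against its stop. From 0.05 on it slides with 1 to 2 N and stays where it is left
- drawer_lip (a point): middle of the top edge of the inner side of the drawer's front, 98 mm above the shelf; axes as the unit's; moves with the drawer. The front is 8 mm thick, 296 mm wide, 88 mm high, level with the front edge of the unit's top when shut. Behind it the drawer is open from above and empty for 54 mm down to its floor (16 mm up). Sprung out, it leaves 42 mm or more to the edge of the unit's top
- lug_nut: steel lug nut with conical seat, 23 mm across, 34 mm long, standing on its blunt end with the cone up on the top of the drawer unit, behind the strip; origin at its underside
- impact_socket: black impact socket, 31 mm across, 50 mm high, standing open end up on the top of the drawer unit, behind the strip; origin at its underside
- coaster: round blue-green hard silicone coaster, 98 mm across, 7 mm thick, on the shelf; origin at its underside
- valve_stem: brass-toned valve stem, 42 mm high, flange 21 mm across, standing on the coaster; origin at its underside
- jar: jar with orange cap, 76 mm across, 85 mm high, on the shelf; origin at its underside
- wrench: steel wrench, 180 mm long, lying flat on the shelf; origin at its underside
- spare_nut: second steel lug nut, 23 mm across, 34 mm high, standing in the drawer's rear compartment; rides along with the drawer; origin at its underside
- spare_stem: second brass-toned valve stem, 42 mm high, standing in the drawer's rear compartment; rides along with the drawer; origin at its underside

How it is judged:
By the outcome, as a careful person would: the job done as asked, in the order asked, and still so for the second after the job is handed in, with the robot touching nothing.
It also fails if it takes over 51 s, if anything falls off the work surface, if the arm or the gripper's body presses on something with over 40 N, if the wrist force passes 120 N, or if a joint passes its speed limit or range.

### The arm

A 6-joint arm with a two-finger parallel gripper is mounted at the origin on the work surface. World frame = base frame: x ahead of the robot, y to its left, z up, the work surface at z = 0. Lengths are in m, angles in rad, forces in N, time in s.
With the tool pointing down it reaches from about 0.325 to 0.9 m from the base axis. Payload 6.1 kg.
Tool frame: the origin (TCP) lies midway between the tips of the shut fingers; the grasp point (between the pads) lies 19 mm behind it; x points along the fingers, y is the direction in which the jaws open and shut, and the axes are right-handed (so a half turn about x gives the same grasp; the last joint's range is limited). The gripper opens to 85 mm and grips with 20 to 120 N. Pads are 22 mm wide; open, the fingers measure 114 mm over their backs; the gripper's body (76 mm by 85 mm) begins 54 mm behind the grasp point. The pads swing forward as they close: fully open they stand 13 mm farther back than shut.
Start: joints at [1.182, 0.22, 1.526, -0, 1.395, -0.126], TCP at [0.162, 0.604, 0.231] pointing down, gripper open.
Joint ranges: [-2.98, 2.98], [-0.91, 2.08], [0.09, 2.57], [-1.24, 4.39], [0.2, 2.65], [-2.68, 2.68]. Speed limits (rad/s): [2.57, 2.57, 3.01, 3.14, 3.14, 3.14].

### API

Orientations are given as [roll, pitch, yaw] about the fixed x, y, z axes, in that order (R = Rz(yaw) Ry(pitch) Rx(roll)).
In Python, from plant import movep, move_l, set_joints, gripper_to, hold, inverse_kinematics, observe, get_image, get_calibration, Unreachable, job_done gives the robot as it stands. Calls block until the motion is done:
- movep(position, orientation): joint-space move of the TCP to a pose.
- move_l(position, feed=0.15, rotation=None, max_force=None): straight line of the TCP; rotation=None keeps the orientation; feed is the mean speed in m/s. With max_force (N) it stops when the force on the tool has changed by that much, and returns True; else False.
- set_joints(angles): joint-space move.
- gripper_to(opening, f_grip=None): finger opening in m; f_grip is the grip in N (None keeps the last); returns when the fingers have stopped.
- hold(seconds).
- inverse_kinematics(position, orientation): joint angles nearest the present ones, or None.
- observe(): the state.
- get_image(name): name is "scene" or "top" or "wrist"; returns (picture, depth): 384x512x3 uint8, red, green, blue; 384x512 float32, m along the optical axis (not along the pixel's ray), 0 where there is no reading.
- get_calibration(name): a dict with "intrinsics" (3x3 intrinsics, pixels), "world_from_camera" (4x4, takes a point from camera to world coordinates). Camera axes: x right, y down, z forward; pixel columns grow to the right and rows downward; lengths in m; the calibration is good to about 2 mm. The wrist camera is an equidistant fisheye: a pixel r from the principal point sees the ray r / f radians off the axis. A picture is of the moment at which its call begins: read the wrist's pose just before it. get_calibration takes no time and is no camera call; for the wrist camera it gives the pose at the moment of the call.
A pose or a line that the arm cannot do raises Unreachable and nothing moves.
- job_done(): hands the job in, once; it reports no verdict.
The state is a dict: "time_s": time; "q": joint angles; "joint_velocities": joint speeds; "joint_torque": joint torques, N m; "eef_pos": TCP position; "tcp_rot": TCP orientation; "ft_force": force on the tool from outside, world axes, zero at the start; "torque": the same for the moment, N m; "opening": finger opening in m.
Only numpy, scipy, OpenCV 4.12 (cv2) and the standard library are available. Lean on these libraries where they do the work, as an engineer would, in place of code of your own. Each camera call takes 0.05 s, during which the arm holds its last target.

## Working session

There is one attempt and no reset: what is moved stays moved. The work goes in short steps, each a Python script; the robot and the scene stay as the last script left them, time stands still between calls to the robot, and variables do not carry over. Pictures are saved under pics/ and viewed, and the job is handed in when it is done.

```bash
mkdir -p pics; ls
python3 - <<'E'
from plant import *
import cv2,numpy as np
for n in ["scene","top","wrist"]:
    im,d=get_image(n); cv2.imwrite(f"pics/{n}0.png",im[:,:,::-1]); np.save(f"pics/{n}0.npy",d)
    c=get_calibration(n); print(n,np.round(c["intrinsics"],1).tolist(),np.round(c["world_from_camera"],4).tolist())
o=observe();print(o["time_s"],o["eef_pos"],o["tcp_rot"],o["ft_force"])
E
```

```text
pics
scene [[361.9, 0.0, 257.9], [0.0, 361.9, 193.0], [0.0, 0.0, 1.0]] [[0.1685, 0.5773, -0.799, 1.4592], [0.9854, -0.0803, 0.1498, -0.188], [0.0223, -0.8126, -0.5824, 0.7611], [0.0, 0.0, 0.0, 1.0]]
top [[421.2, 0.0, 252.1], [0.0, 421.2, 185.3], [0.0, 0.0, 1.0]] [[0.0134, -0.9825, 0.1856, 0.2872], [-0.9998, -0.0111, 0.0138, -0.0258], [-0.0115, -0.1858, -0.9825, 1.3888], [0.0, 0.0, 0.0, 1.0]]
wrist [[297.3, 0.0, 255.2], [0.0, 297.3, 194.7], [0.0, 0.0, 1.0]] [[0.2597, 0.9213, 0.2894, 0.0862], [0.9657, -0.2469, -0.0804, 0.6229], [-0.0026, 0.3004, -0.9538, 0.3726], [0.0, 0.0, 0.0, 1.0]]
0.15 [0.16220047 0.60309737 0.23043446] [-1.67683718  1.56925557 -1.93963393] [0.80451049 0.02954076 0.56744435]
```

View pics/scene0.png

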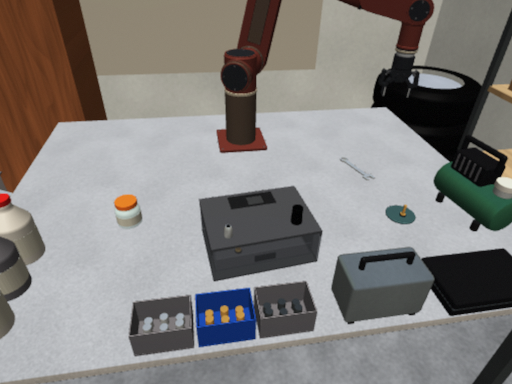

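View pics/top0.png

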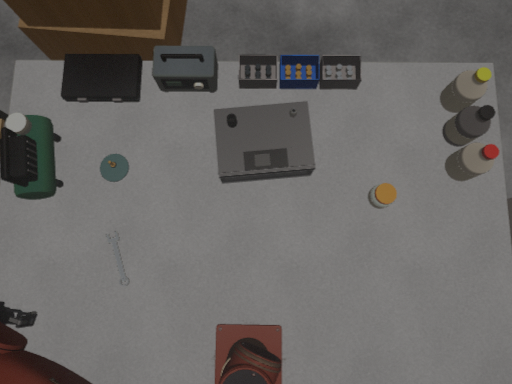

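View pics/wrist0.png

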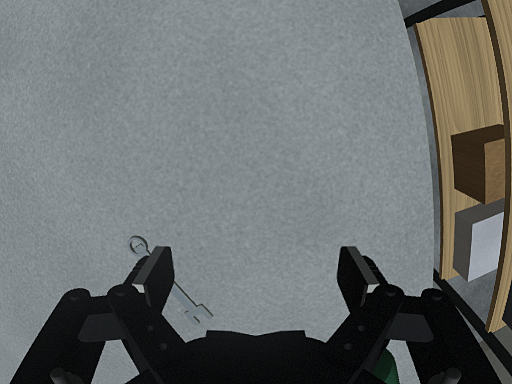

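The top view shows the unit at about (265,140). Its dark strip is at (245-288, 150-168) on the robot side, and a lighter pad is near (262,160). Next I'll enlarge that area and measure it.

```bash
cat > h.py <<'E'
import numpy as np,cv2
from plant import *
def ray(n,uv,z,c=None):
    c=c or get_calibration(n);K=c["intrinsics"];T=np.array(c["world_from_camera"])
    uv=np.atleast_2d(np.array(uv,float))
    x=(uv[:,0]-K[0][2])/K[0][0];y=(uv[:,1]-K[1][2])/K[1][1]
    if n=="wrist":
        r=np.hypot(x,y)+1e-12; d=np.c_[np.sin(r)*x/r,np.sin(r)*y/r,np.cos(r)]
    else: d=np.c_[x,y,np.ones_like(x)]
    d=d@T[:3,:3].T; s=(z-T[2,3])/d[:,2]
    return T[:3,3]+d*s[:,None]
E
python3 - <<'E'
from h import *
im=cv2.imread("pics/top0.png")
c=im[95:190,205:325]; c=cv2.convertScaleAbs(cv2.resize(c,None,fx=6,fy=6,interpolation=cv2.INTER_CUBIC),alpha=2.2)
cv2.imwrite("pics/topc.png",c)
im=cv2.imread("pics/scene0.png")
c=im[180:280,190:325]; c=cv2.convertScaleAbs(cv2.resize(c,None,fx=5.5,fy=5.5,interpolation=cv2.INTER_CUBIC),alpha=1.8)
cv2.imwrite("pics/scenec.png",c)
E
```

```text
(no output)
```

View pics/topc.png

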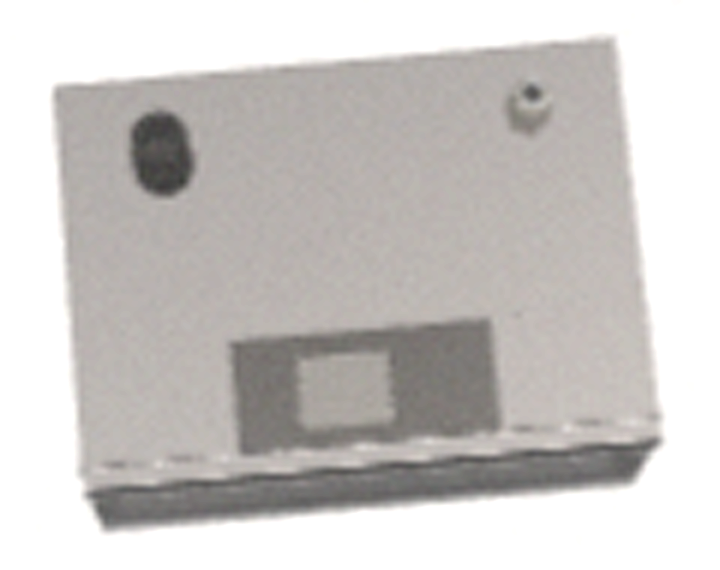

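View pics/scenec.png

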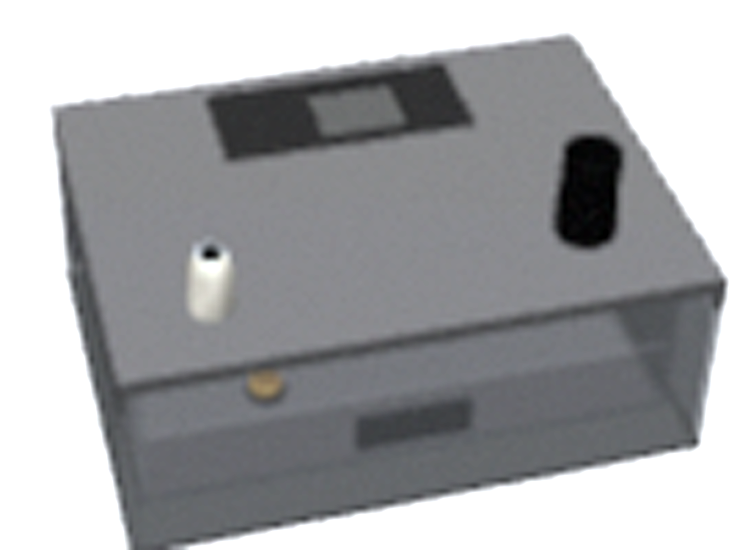

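The enlarged crops show the lighter pad clearly inside the dark strip: top crop (300-393, 352-428), scene crop (305-407, 85-137). Now I'll measure both against known sizes.

Run:
```python
from h import *
def P(n,pts,z):
    s,o=((6,(205,95)) if n=="top" else (5.5,(190,180)))
    uv=(np.array(pts,float)+.5)/s-.5+np.array(o); return ray(n,uv,z)[:,:2]
def rep(n,name,pts,z):
    q=P(n,pts,z); e=[np.linalg.norm(q[i]-q[(i+1)%4]) for i in range(4)]
    d=[np.degrees(np.arctan2(*(q[(i+1)%4]-q[i])[::-1])) for i in range(4)]
    print(n,name,q.mean(0).round(4),"edges",np.round(e,4),"dir",np.round(d,1))
rep("top","unit",[(55,88),(613,38),(660,418),(85,482)],.12)
rep("top","strip",[(232,343),(492,320),(500,432),(240,455)],.1195)
rep("top","pad",[(298,356),(390,350),(396,425),(304,430)],.1175)
rep("scene","unit",[(53,107),(573,37),(725,283),(122,388)],.12)
rep("scene","strip",[(208,97),(443,65),(473,123),(228,160)],.1195)
rep("scene","pad",[(305,93),(392,85),(407,128),(320,137)],.1175)
for n in("top","scene"):
    d=np.load(f"pics/{n}0.npy")
    print(d[160,262] if n=="top" else d[200,255])
```

```text
top unit [ 0.6818 -0.0414] edges [0.2969 0.2079 0.2977 0.2142] dir [ -84.1 -173.9   97.1    5.9]
top strip [ 0.6101 -0.0487] edges [0.1356 0.0598 0.1344 0.0597] dir [ -84.2 -176.2   95.8    4.9]
top pad [ 0.609  -0.0389] edges [0.0479 0.0401 0.0476 0.0396] dir [ -85.6 -175.2   93.8    5.2]
scene unit [ 0.6813 -0.0421] edges [0.2957 0.2161 0.2946 0.219 ] dir [  95.1    5.6  -84.3 -174.1]
scene strip [ 0.6099 -0.0482] edges [0.133  0.0552 0.1339 0.0568] dir [  95.1    5.7  -84.2 -175.2]
scene pad [ 0.6085 -0.0389] edges [0.0485 0.0397 0.0473 0.0403] dir [  90.9    1.6  -88.4 -176.7]
1.3048713
1.0727006
```

Both views agree: unit yaw is about 5.5°, the strip middle is (0.610, -0.048) and the pad is at (0.609, -0.039). Edge sizes match the spec to within 1 mm in the top view; in the scene view the strip's depth reads 4 mm short. Now I'll shut the fingers and press.

```bash
cat >> h.py <<'E'
from scipy.spatial.transform import Rotation as Ro
YAW=np.radians(5.5); C=np.array([.6815,-.0418])
def orient(s,yaw=YAW):
    x=np.array([0,0,-1.]);y=s*np.array([-np.sin(yaw),np.cos(yaw),0]);z=np.cross(x,y)
    return Ro.from_matrix(np.c_[x,y,z]).as_euler("xyz")
def u2w(x,y): c,s=np.cos(YAW),np.sin(YAW); return C+np.array([c*x-s*y,s*x+c*y])
E
python3 - <<'E'
from h import *
print(u2w(-.072,0),u2w(-.072,.01))
for s in(1,-1): print(s,inverse_kinematics([.609,-.039,.2],orient(s)))
print(observe()["q"])
E
```

```text
[ 0.60983147 -0.04870089] [ 0.60887302 -0.03874693]
1 [-0.19311109  0.20850625  1.59997631  0.          1.3331101  -1.85990053]
-1 [-0.19311109  0.20850625  1.59997631  0.          1.3331101   1.28169213]
[ 1.18189439e+00  2.21071832e-01  1.52734728e+00 -3.13976610e-05
  1.39471398e+00 -1.26099660e-01]<sys>:0: UserWarning: Gimbal lock detected. Setting third angle to zero since it is not possible to uniquely determine all angles.
```

```bash
python3 -W ignore - <<'E'
from h import *
gripper_to(0.0,20)
movep([.609,-.039,.2],orient(-1))
o=observe();print(o["time_s"],o["eef_pos"],o["ft_force"],o["opening"])
move_l([.609,-.039,.13],feed=.1)
im,d=get_image("wrist");cv2.imwrite("pics/w1.png",im[:,:,::-1])
r=move_l([.609,-.039,.110],feed=.012,max_force=2.0)
o=observe();print(r,o["time_s"],o["eef_pos"],o["ft_force"])
E
```

```text
3.675 [ 0.60906236 -0.03806497  0.20006144] [ 0.38121701  0.42714709 -0.67895423] 2.0055092446979722e-05
True 5.625 [ 0.60892023 -0.03897745  0.11703638] [ 0.73072494 -0.21781133  2.72274786]
```

View pics/w1.png

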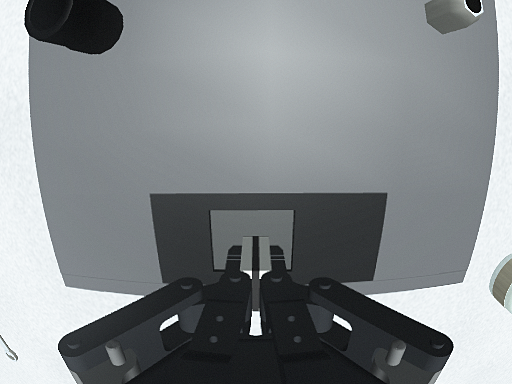

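The wrist view has the fingertips at about (257,250), over the pad (210-295 × 210-268). Contact came at z=0.117, which is the pad's height (the strip is at 0.1195). Next I'll press it through.

```bash
python3 -W ignore - <<'E'
from h import *
r=move_l([.609,-.039,.1122],feed=.01,max_force=10)
o=observe();print(r,o["time_s"],o["eef_pos"],o["ft_force"])
hold(.4)
o=observe();print(r,o["time_s"],o["eef_pos"],o["ft_force"])
move_l([.609,-.039,.2],feed=.12)
hold(.1)
for n in("top","scene","wrist"):
    im,d=get_image(n);cv2.imwrite(f"pics/{n}2.png",im[:,:,::-1]); np.save(f"pics/{n}2.npy",d)
    if n!="wrist":
        b=(205,95,325,215) if n=="top" else (190,160,325,280)
        c=im[b[1]:b[3],b[0]:b[2],::-1]
        cv2.imwrite(f"pics/{n}2c.png",cv2.convertScaleAbs(cv2.resize(c,None,fx=5,fy=5,interpolation=cv2.INTER_CUBIC),alpha=2))
o=observe();print(o["time_s"],o["eef_pos"],o["ft_force"])
E
```

```text
False 6.2 [ 0.60898808 -0.03898382  0.11242092] [-1.9006486   0.34315755  4.75164505]
False 6.6 [ 0.60897471 -0.03899537  0.11236295] [-1.38786262  0.41295396  6.01942406]
7.7333 [ 0.60855513 -0.03892792  0.19904194] [0.81951594 0.04227802 0.53450677]
```

View pics/top2c.png

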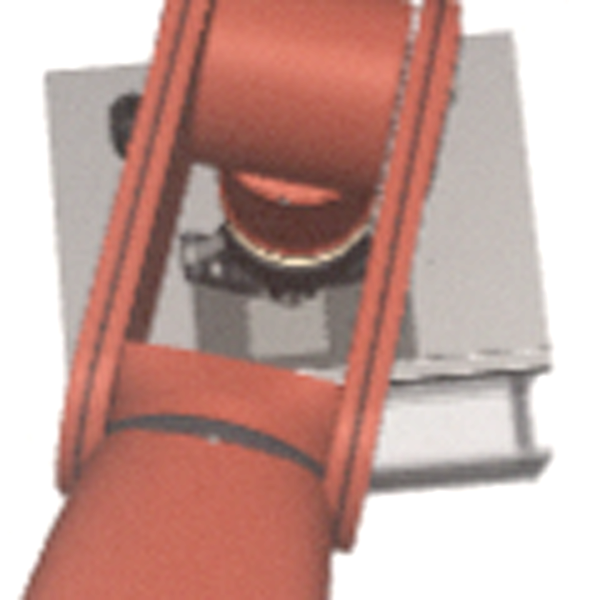

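View pics/wrist2.png

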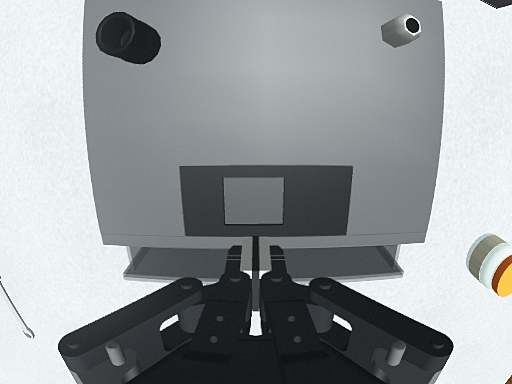

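The drawer has sprung out: its front edge is at about (370-550, 475-490) in the top crop. The nut and socket still stand. I'll measure the lip.

```bash
python3 -W ignore - <<'E'
from h import *
im=cv2.imread("pics/top2.png")[160:200,270:320]
cv2.imwrite("pics/t2z.png",cv2.convertScaleAbs(cv2.resize(im,None,fx=14,fy=14,interpolation=cv2.INTER_CUBIC),alpha=2))
im=cv2.imread("pics/wrist2.png")[230:290,100:240]
cv2.imwrite("pics/w2z.png",cv2.convertScaleAbs(cv2.resize(im,None,fx=5,fy=5,interpolation=cv2.INTER_CUBIC),alpha=1.5))
E
```

```text
(no output)
```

View pics/t2z.png

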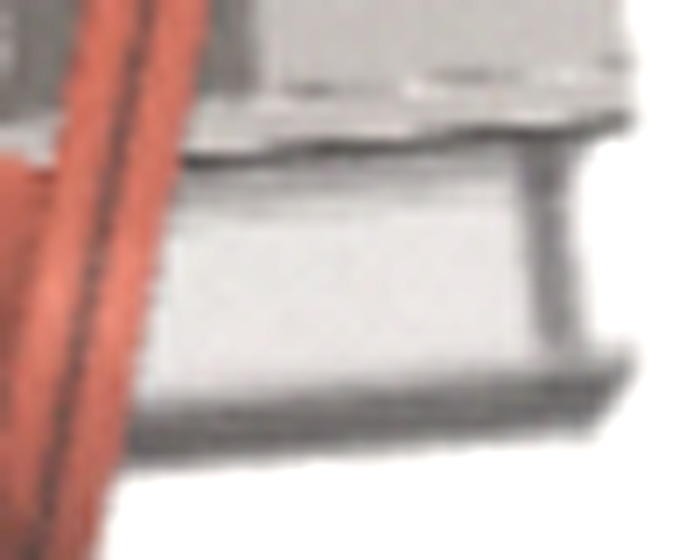

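View pics/w2z.png

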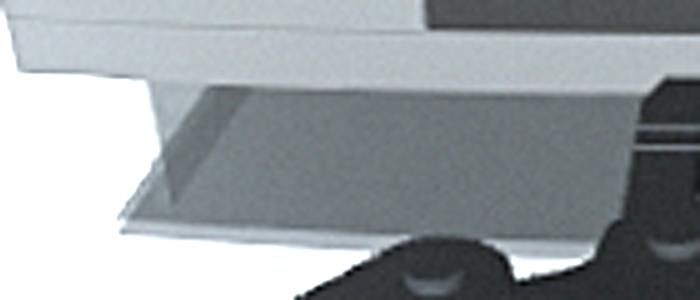

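```bash
python3 -W ignore - <<'E'
from h import *
def w2u(p): c,s=np.cos(YAW),np.sin(YAW); d=p[:,:2]-C; return np.c_[c*d[:,0]+s*d[:,1],-s*d[:,0]+c*d[:,1]].round(4)
c=get_calibration("wrist");print(np.round(np.array(c["world_from_camera"])[:3,3],3))
z=lambda pts,s,o:(np.array(pts,float)+.5)/s-.5+np.array(o)
print("wrist front top pts",w2u(ray("wrist",z([(122,232),(128,215),(350,240),(350,228)],5,(100,230)),.098)))
print("wrist unit edge",w2u(ray("wrist",z([(20,70),(400,85)],5,(100,230)),.12)))
print("top",w2u(ray("top",z([(632,345),(632,368),(200,395),(200,410)],14,(270,160)),.098)), w2u(ray("top",z([(632,110),(250,150)],14,(270,160)),.12)))
E
```

```text
[ 0.684 -0.032  0.341]
wrist front top pts [[-0.1637  0.1466]
 [-0.1592  0.1442]
 [-0.1616  0.0952]
 [-0.1587  0.0948]]
wrist unit edge [[-0.1145  0.1487]
 [-0.114   0.0742]]
top [[-0.1594 -0.1461]
 [-0.1646 -0.1455]
 [-0.1625 -0.0493]
 [-0.1659 -0.049 ]] [[-0.1109 -0.1485]
 [-0.1128 -0.0638]]
```

The lip's inner face is at about unit x = -0.156, so travel is about 54 mm and the gap to the unit's edge is about 46 mm. I'll insert the fingertip mid-gap and pull.

```bash
python3 -W ignore - <<'E'
from h import *
def st(r=None): o=observe();d=o["eef_pos"][:2]-C;print(r,round(o["time_s"],2),"ux",round(float(np.cos(YAW)*d[0]+np.sin(YAW)*d[1]),4),np.round(o["eef_pos"],4),np.round(o["ft_force"],1))
g=lambda x,z:[*u2w(x,0),z]
move_l(g(-.133,.2),feed=.12)
r=move_l(g(-.133,.125),feed=.1); st(r)
r=move_l(g(-.133,.072),feed=.04,max_force=4); st(r)
if not r:
    hold(.2)
    r=move_l(g(-.152,.072),feed=.02,max_force=8);st(r)
    r=move_l(g(-.205,.072),feed=.04,max_force=8);st(r)
    r=move_l(g(-.218,.072),feed=.015,max_force=7);st(r)
E
```

```text
False 9.3 ux -0.1324 [ 0.5497 -0.0547  0.1256] [0.1 0.1 0.7]
False 10.78 ux -0.1328 [ 0.5494 -0.0546  0.0723] [-0.5  0.3 -0.4]
False 12.07 ux -0.152 [ 0.5302 -0.0564  0.072 ] [ 0.2  0.5 -0.3]
False 13.55 ux -0.2052 [ 0.4772 -0.0613  0.0718] [ 0.5 -0.8 -0.5]
True 14.22 ux -0.2146 [ 0.4679 -0.0623  0.072 ] [1.5 0.1 2.2]
```

The line stopped on force at unit x = -0.2146, close to the predicted -0.211 for fully open. I'll confirm with another push and pictures.

```bash
python3 -W ignore - <<'E'
from h import *
def st(r=None): o=observe();d=o["eef_pos"][:2]-C;print(r,round(o["time_s"],2),"ux",round(float(np.cos(YAW)*d[0]+np.sin(YAW)*d[1]),4),np.round(o["eef_pos"],4),np.round(o["ft_force"],1))
g=lambda x,z:[*u2w(x,0),z]
hold(.2);st()
r=move_l(g(-.222,.072),feed=.01,max_force=10);st(r)
hold(.2);st()
im,d=get_image("scene");cv2.imwrite("pics/scene3.png",im[:,:,::-1])
im,d=get_image("wrist");cv2.imwrite("pics/wrist3.png",im[:,:,::-1])
E
```

```text
None 14.42 ux -0.2146 [ 0.4679 -0.0623  0.0717] [ 1.6 -0.2  2. ]
True 14.74 ux -0.2146 [ 0.4679 -0.0623  0.0717] [ 1.1 -0.1  1.4]
None 14.94 ux -0.2146 [ 0.4679 -0.0623  0.0716] [ 1.6 -0.4 -0.3]
```

View pics/wrist3.png

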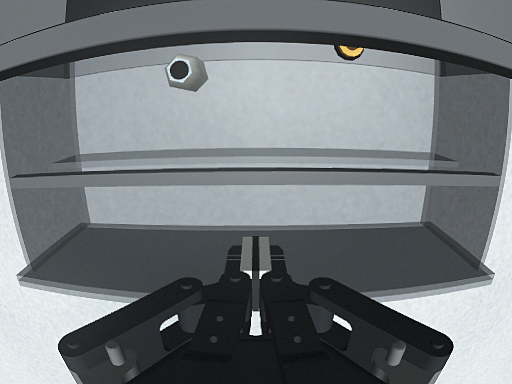

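View pics/scene3.png

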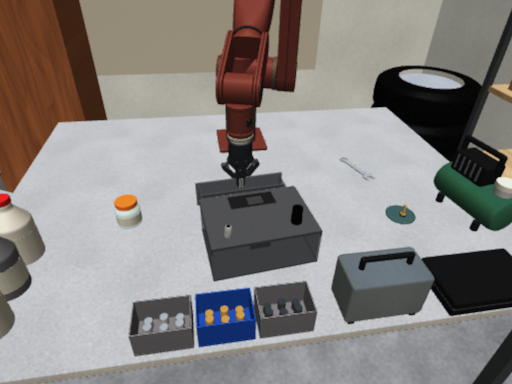

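The drawer is out against its stop: a second push stopped at once in the same place. Spare nut and stem are upright in the rear compartment at (185,72) and (350,47), and everything else is in place. I'll back off, lift away and check.

```bash
python3 -W ignore - <<'E'
from h import *
g=lambda x,z:[*u2w(x,0),z]
move_l(g(-.202,.072),feed=.03)
r=move_l(g(-.202,.25),feed=.1,max_force=8);print(r)
if not r:
    j=np.array(observe()["q"]); j[0]+=.9; set_joints(j)
hold(.2)
for n in("top","scene"):
    im,d=get_image(n);cv2.imwrite(f"pics/{n}4.png",im[:,:,::-1])
im=cv2.imread("pics/top4.png")[90:220,200:330]
cv2.imwrite("pics/top4c.png",cv2.convertScaleAbs(cv2.resize(im,None,fx=4.6,fy=4.6,interpolation=cv2.INTER_CUBIC),alpha=2))
o=observe();print(o["time_s"],o["eef_pos"],o["ft_force"])
E
```

```text
False
19.3833 [0.34673639 0.33768077 0.24931749] [ 0.04120258 -0.4157465   0.63477531]
```

View pics/top4c.png

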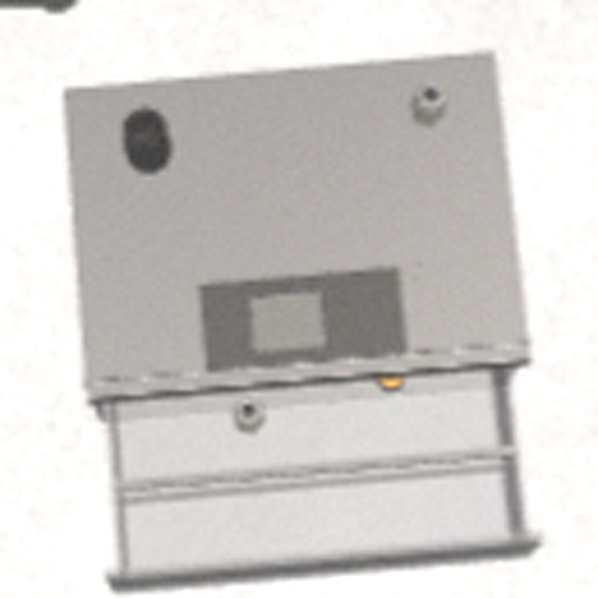

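View pics/scene4.png

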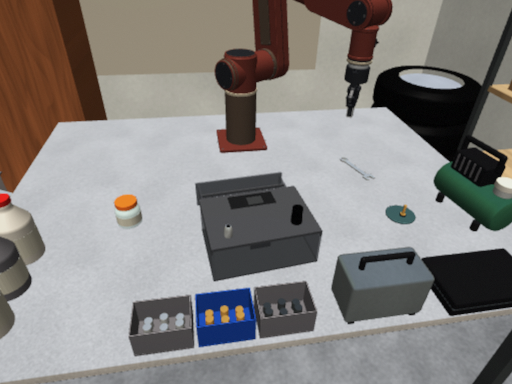

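The drawer stands open, with its front corners at (110,580) and (540,540) in the top crop, and all objects are upright. I'll do a quick numeric check of the travel, then hand in.

```bash
python3 -W ignore - <<'E'
from h import *
uv=(np.array([(538,540),(110,577)],float)+.5)/4.6-.5+np.array([200,90])
p=ray("top",uv,.098)[:,:2]-C; print("front unit x",np.cos(YAW)*p[:,0]+np.sin(YAW)*p[:,1],"expected -.230..-.222")
a=cv2.imread("pics/scene0.png").astype(int);b=cv2.imread("pics/scene4.png").astype(int)
d=np.abs(a-b).max(2)
for n,(x0,y0,x1,y1) in dict(jar=(110,190,145,230),wrench=(335,155,378,182),coaster=(380,202,420,225),nut=(222,222,234,240),socket=(290,203,304,226)).items(): print(n,(d[y0:y1,x0:x1]>40).sum())
job_done(); print(observe()["time_s"])
E
```

```text
front unit x [-0.23113547 -0.2319253 ] expected -.230..-.222
jar 0
wrench 0
coaster 0
nut 0
socket 0
the job is handed in; nothing more can be done
the job is handed in; nothing more can be done
```

The drawer is fully open and the job is handed in. The robot clock read about 19.4 s at the last check, against the 51 s limit.

- **Press:** I found the pad in the top and scene images at about (0.609, -0.039), 10 mm to the +y side of the strip's middle. The shut fingertips touched it at z = 0.117 and pressed it about 5 mm down with 5–6 N. The drawer sprung out about 54 mm.
- **Pull:** I put a fingertip down mid-gap behind the drawer's front and drew it to the stop. A second push stopped at once in the same place. I then backed off, lifted clear and swung the arm away.

**Last checks:**
- **Drawer:** the top view put its front at unit x = -0.231 to -0.232 m. Fully open is -0.230 m, so it agrees within the 2 mm calibration.
- **Objects:** the jar, wrench, coaster, nut and socket showed no change between the first and last scene pictures. The spare nut and spare stem were upright in the drawer's rear compartment.
- **Contact:** the tool was clear of everything and its force reading was back to noise, under 1 N.
- **Disagreements:** the finger stopped about 3.5 mm past where I had predicted, which fits the calibration and fingertip-width uncertainty. The scene view also read the strip about 4 mm short in depth at the start. No check failed.

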